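# Nudge the cake plate onto its locating pins

## Task

The white ceramic cake plate is lying crooked on top of the two little steel pins of its timber base. With the fingers, push it by its edges, back towards the lip and sideways, until both holes drop over the pins and it lies flat on the timber. Do not lift or carry the plate, leave the mould, shaker, tumbler and cake lifter alone, and let go at the end.

Things in the scene. Friction and masses are not known exactly. Their poses are not given: they have to be found in the camera images.
- base: Timber base fixed to the table: a flat board whose top (z = 18 mm in this frame) spans x -135 to +95, y -190 to +190 mm. A straight lip runs along its far (+x) side: inner face at x = +76 mm, 14 mm wide, rising 26 mm above the board top. Two steel pins (see pin_left). Origin on the table surface; yaw within 0.3 rad of the world's, +x pointing away from the robot.
- seat (a point): Point on the board top where the centre of the plate's underside belongs: base x = 0, y = 0, z = 18 mm. Axes parallel to the base's. When seated the plate's far edge is 1 mm from the lip, so a plate slid along the lip has its holes 1 mm past the pins in x, within their 2 mm play, and drops 7 mm over them.
- pin_left (a point): Centre of the top of the left pin: an upright steel pin fixed in the base, 10 mm in diameter, its top 7 mm above the board top, at base x = +20, y = +50 mm.
- pin_right (a point): The same for the right pin, at base x = +20, y = -50 mm.
- plate: Loose white ceramic cake plate: 150 mm (its x) by 210 mm (its y), 10 mm thick plus a bead 3 mm high round its rim, about 0.7 kg. Origin: centre of its underside, z up. At the start it lies on both pin tops with its near (-x) edge on the board, leaning about 0.06 rad, some 15 to 35 mm nearer the robot than its seat, up to 42 mm left or right and 0.08 rad askew. Slides at some 3 to 8 N.
- hole_left (a point): Centre, at the underside, of the plate's left hole: a round through hole 14 mm in diameter at plate x = +20, y = +50 mm.
- hole_right (a point): The same for the right hole, at plate x = +20, y = -50 mm.
- mould: Small hard teal silicone cupcake mould, an open fluted cup 76 mm across and 34 mm high, standing beyond the right (-y) end of the timber base. Bystander. Origin: centre of its underside.
- shaker: Stainless steel shaker with a screw-top lid, 47 mm across, 88 mm high, standing beyond the left (+y) end of the timber base. Bystander. Origin: centre of its underside.
- tumbler: Glass tumbler, 68 mm across, 95 mm high, standing beyond the lip on the far side of the timber base. Bystander. Origin: centre of its underside.
- lifter: White plastic cake lifter (flat spatula), 260 mm long, lying on the table further left than the shaker. Bystander. Origin: middle of its length, its underside; x runs from handle to blade.

How it is judged:
At the end, for the whole second after the job is handed in: The plate lies flat on the timber (underside within 2 mm of the board top, tilt under 0.02 rad), its centre within 4 mm of its seat, both holes over their pins (within 5 mm), at rest (z of plate in the frame of seat between -0.002 and 0.002 m and horizontal distance between plate and seat below 0.004 m and horizontal distance between hole_left and pin_left below 0.005 m and horizontal distance between hole_right and pin_right below 0.005 m and angle between plate's own z axis and vertical below 0.02 rad and linear speed of plate below 0.01 m/s); the robot touches nothing.
It fails at once if the plate is lifted: raised more than 18 mm above the board top or tipped more than 0.2 rad (z of plate in the frame of seat above 0.018 m or angle between plate's own z axis and vertical above 0.2 rad).
It fails at once if a bystander is disturbed: moved more than 15 mm, or the shaker, tumbler or mould tipped (distance of any of mould, shaker, tumbler, lifter from where it was at the start of the episode above 0.015 m or angle between any of mould, shaker, tumbler's own z axis and vertical above 0.3 rad).
It also fails if it takes over 45 s, if anything falls off the work surface, if the arm or the gripper's body presses on something with over 40 N, if the wrist force passes 120 N, or if a joint passes its speed limit or range.

## Robot

A 6-joint arm with a two-finger parallel gripper is mounted at the origin on the work surface. World frame = base frame: x ahead of the robot, y to its left, z up, the work surface at z = 0. Lengths are in m, angles in rad, forces in N, time in s.
With the tool pointing down it reaches from about 0.25 to 0.775 m from the base axis. Payload 8.9 kg.
Tool frame: the origin (TCP) lies at the centre of the arm's flange, where the gripper is bolted on; the fingertips stand 173 mm ahead of it and the grasp point (between the pads) lies 155 mm ahead of it (manip.hold_point_z is the distance from the TCP to the grasp point, in m); y points along the fingers, x is the direction in which the jaws open and shut, and the axes are right-handed (so a half turn about y gives the same grasp; the last joint's range is limited). The gripper opens to 85 mm and grips with 20 to 120 N. Pads are 22 mm wide; open, the fingers measure 114 mm over their backs; the gripper's body (76 mm by 85 mm) begins 54 mm behind the grasp point. The pads swing forward as they close: fully open they stand 13 mm farther back than shut.
Start: joints at [1.026, 0.291, -0.153, 1.127, 0, 1.431], TCP at [0.207, 0.482, 0.405] pointing down, gripper open.
Joint ranges: [-2.52, 2.52], [-0.91, 1.74], [-1.3, 1.37], [-1.96, 2.02], [-1.52, 1.47], [-3.14, 3.14]. Speed limits (rad/s): [2.22, 2.22, 2.79, 3.14, 3.14, 3.14].

## Interface

Orientations are given as a unit quaternion [w, x, y, z].
In Python, from station import manip gives the robot as it stands.
- The arm moves only by the tool step_arm, never from a script. Its argument "steps" is a list of rows, each a list of 7 numbers: the shift along the tool's x, y, z in units of 25 mm (1.0 is 25 mm), then the turn, a rotation vector about the tool's x, y, z in units of 5 degrees (1.0 is 5 degrees), then the opening, from 0 (shut) to 1 (fully open). A call has 1 to 10 rows; each row is the pose to reach, as a shift and turn from the pose measured when the call began, along the tool's axes at that moment; what a row does not reach only later rows make up. A row lasts 1/8 s, in which the tool goes at most 62.5 mm and 10.7 degrees, less where a joint would pass 70% of its speed; a pose out of reach is approached as far as the arm can. A call with a gripper value outside its range is refused whole. The fingers move at their own pace and stop on an object; "grip_force" is the grip in N (left out, the last holds). Time passes only in rows, so rows that repeat a pose let the fingers close. It gives the time, the measured TCP pose, the force and the opening at its end, in the units of the state.
- manip.get_state(): the state, without advancing time (a new reading comes with each control period).
- manip.grab_frame(name): name is "scene" or "top" or "wrist"; returns a dict with "image" (420x560x3 uint8, red, green, blue), "intrinsics" (3x3 intrinsics, pixels), "k1" (the pictures are not rectified: a ray, as slopes to the right and down, at radius r is drawn at 1 + k1 r^2 times it, then the intrinsics apply), "xyz" and "attitude" of the camera in the world; the wrist camera has in their place "tool_from_camera" (4x4, takes a point from camera to tool coordinates, whose origin is the TCP and whose axes are the tool frame's). Camera axes: x right, y up, looking along -z (the intrinsics and any distortion apply to the point x, -y, -z); pixel columns grow to the right and rows downward; lengths in m; the calibration is good to about 2 mm. A picture is of the moment at which its call begins: read the wrist's pose just before it. There is no depth.
- manip.job_done(): hands the job in, once; it reports no verdict.
Trained networks look in the newest picture that a camera, given by its name, has taken for a name from the list of things; names that differ only in an ending like _2 or _b are one class to them, and where a whole thing is asked for, a point or a joint stands for the part that bears it (a point fixed in the world has none). Each returns a list of dicts, best first, with "score" (0 to 1); they miss things now and then, are a little off and sometimes report something else, mostly with a low value. They report only what shows in the picture. A call takes as long as a camera call.
- manip.look_for(camera, thing): "at" ([column, row] in pixels, amid what is visible of it).
- manip.mark_of(camera, thing): "at" ([column, row] in pixels: a listed point, or the origin of a listed thing).
The state is a dict: "time_s": time; "joints": joint angles; "joint_vel": joint speeds; "joint_torque": joint torques, N m; "ee_pos": TCP position; "tool_rot": TCP orientation; "ft_force": force on the tool from outside, world axes, zero at the start; "moment": the same for the moment, N m; "width": opening from 0.0 (shut) to 1.0 (fully open).
Only numpy, scipy, OpenCV 4.12 (cv2) and the standard library are available. Lean on these libraries where they do the work, as an engineer would, in place of code of your own. Each camera call takes 0.05 s, during which the arm holds its last target.

## Working session

There is one attempt and no reset: what is moved stays moved. The work goes in short steps, Python scripts to look and compute and a tool call to move; the robot and the scene stay as the last step left them, time stands still between calls to the robot, and variables do not carry over. Pictures are saved under pics/ and viewed, and the job is handed in when it is done.

Besides the shell and the picture viewer there is one more tool, called after "Request:" by a JSON object that holds its "fn" and its "kwargs", one argument or row to a line. step_arm: Moves the arm, as the interface text tells. Its arguments: {"type":"object","properties":{"steps":{"type":"array"},"grip_force":{"type":"number"}},"required":["steps"]}

```bash
mkdir -p pics; cat > h.py <<'E'
import numpy as np, cv2, json
from station import manip
from scipy.spatial.transform import Rotation as R
def q2R(q): q=np.array(q); return R.from_quat([q[1],q[2],q[3],q[0]]).as_matrix()
def grab(cam,fn=None):
    s=manip.get_state(); f=manip.grab_frame(cam)
    if cam=="wrist":
        T=np.eye(4);T[:3,:3]=q2R(s["tool_rot"]);T[:3,3]=s["ee_pos"]; M=T@np.array(f["tool_from_camera"]); f["R"]=M[:3,:3];f["p"]=M[:3,3]
    else:
        a=np.array(f["attitude"]); f["R"]=a if a.shape==(3,3) else q2R(a); f["p"]=np.array(f["xyz"])
    if fn: cv2.imwrite("pics/"+fn,f["image"][:,:,::-1])
    return f
def ray(f,px):
    K=np.array(f["intrinsics"]);k=f["k1"]
    u=cv2.undistortPoints(np.array([[px]],float),K,np.array([k,0,0,0,0.]))[0,0]
    return f["R"]@np.array([u[0],-u[1],-1])
def onz(f,px,z):
    d=ray(f,px); return f["p"]+d*(z-f["p"][2])/d[2]
def proj(f,P):
    c=(np.array(P)-f["p"])@f["R"]; x=c[...,0]/-c[...,2]; y=-c[...,1]/-c[...,2]; g=1+f["k1"]*(x*x+y*y)
    K=np.array(f["intrinsics"]); return np.stack([K[0,0]*x*g+K[0,2],K[1,1]*y*g+K[1,2]],-1)
E
python3 - <<'E'
from h import *
for c in ["top","scene","wrist"]:
    f=grab(c,c+"0.png"); print(c,f["p"],f["k1"],np.array(f["intrinsics"])[0])
    for t,z in [("base",0),("seat",.018),("pin_left",.025),("pin_right",.025),("plate",.022),("hole_left",.025),("hole_right",.025),("mould",0),("shaker",0),("tumbler",0),("lifter",0)]:
        for m in manip.mark_of(c,t)[:1]: print(t,round(m["score"],2),np.round(m["at"],1),np.round(onz(f,m["at"],z)*1000))
E
```

```text
top [0.4561491  0.07801223 1.0804766 ] -0.14984991238084977 [515.16281771   0.         284.75817008]
base 0.63 [350.  245.3] [577. -54.   0.]
seat 0.7 [352.5 243.4] [579. -57.  18.]
pin_left 0.73 [326.1 235.8] [596.  -3.  25.]
pin_right 0.77 [373.5 222.6] [ 621. -103.   25.]
plate 0.69 [339.9 255. ] [555. -30.  22.]
hole_left 0.85 [315.7 250.7] [566.  20.  25.]
hole_right 0.87 [362.  245.3] [574. -76.  25.]
mould 0.79 [467.9 202.2] [ 663. -317.    0.]
shaker 0.93 [239.9 283.6] [503. 179.   0.]
tumbler 0.81 [327.5 179. ] [723. -13.   0.]
lifter 0.73 [349.1 243.8] [581. -53.   0.]
scene [ 1.10333226 -0.26088467  0.95501523] -0.010267544061679963 [421.18093747   0.         275.42831051]
base 0.97 [222.9 233.5] [578. -62.   0.]
seat 0.7 [225.3 231.3] [586. -57.  18.]
pin_left 0.85 [242.1 220. ] [585.  -5.  25.]
pin_right 0.73 [219.1 247. ] [620. -94.  25.]
plate 0.6 [226.4 217.7] [554. -35.  22.]
hole_left 0.92 [244.  211.3] [565.  13.  25.]
hole_right 0.67 [219.4 229.2] [576. -68.  25.]
mould 0.68 [217.5 230.6] [562. -69.   0.]
shaker 0.68 [282.2 173.9] [503. 179.   0.]
tumbler 0.61 [270.4 261.1] [713.  -3.  -0.]
lifter 0.69 [312.2 159.8] [509. 281.   0.]
wrist [0.14318959 0.50922305 0.37329146] -0.034928767699734284 [333.73215721   0.         280.48984995]
```

View pics/top0.png

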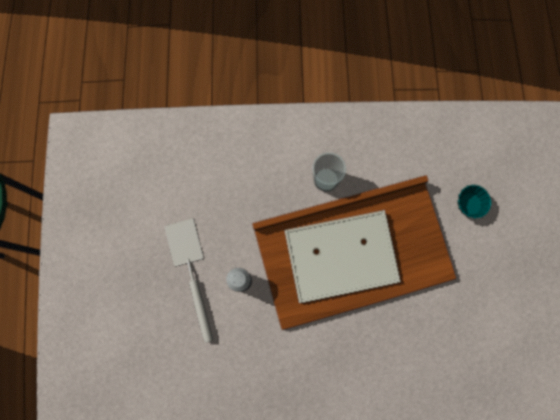

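View pics/scene0.png

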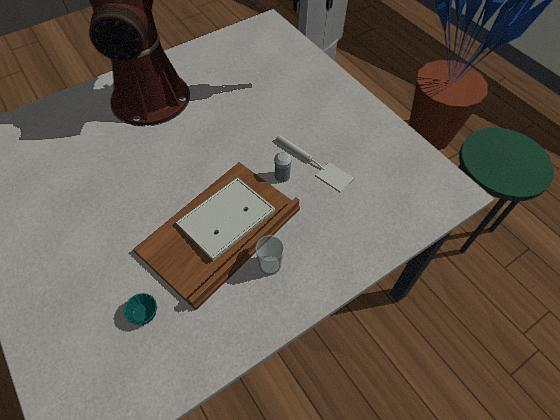

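The top picture shows the plate at about (342,256), its holes at (316,251) and (363,241), and the lip running from (254,224) to (427,180). The shaker is at (238,279) and the tumbler at (329,172). Next I'll rectify the picture to metric coordinates.

```bash
cat > rect.py <<'E'
from h import *
def rectify(f,z,x0,x1,y0,y1,res=0.0005):
    xs=np.arange(x1,x0,-res); ys=np.arange(y1,y0,-res)
    Y,X=np.meshgrid(ys,xs); P=np.stack([X,Y,np.full_like(X,z)],-1); p=proj(f,P).astype(np.float32)
    return cv2.remap(f["image"],p[...,0],p[...,1],cv2.INTER_CUBIC)
E
python3 - <<'E'
from rect import *
f=grab("top")
im=rectify(f,.018,.42,.72,-.28,.12); cv2.imwrite("pics/r0.png",im[:,:,::-1])
s=rectify(grab("scene"),.018,.42,.72,-.28,.12); cv2.imwrite("pics/rs0.png",s[:,:,::-1])
E
```

```text
(no output)
```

View pics/r0.png

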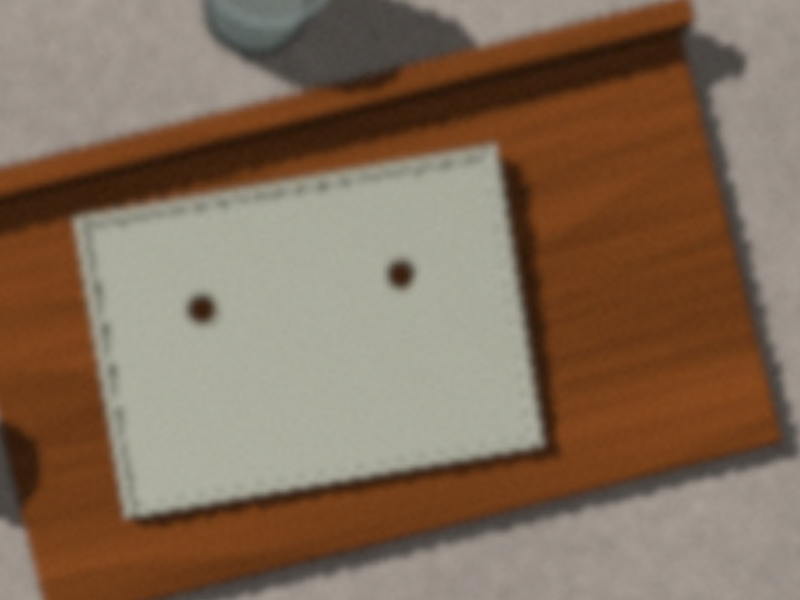

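View pics/rs0.png

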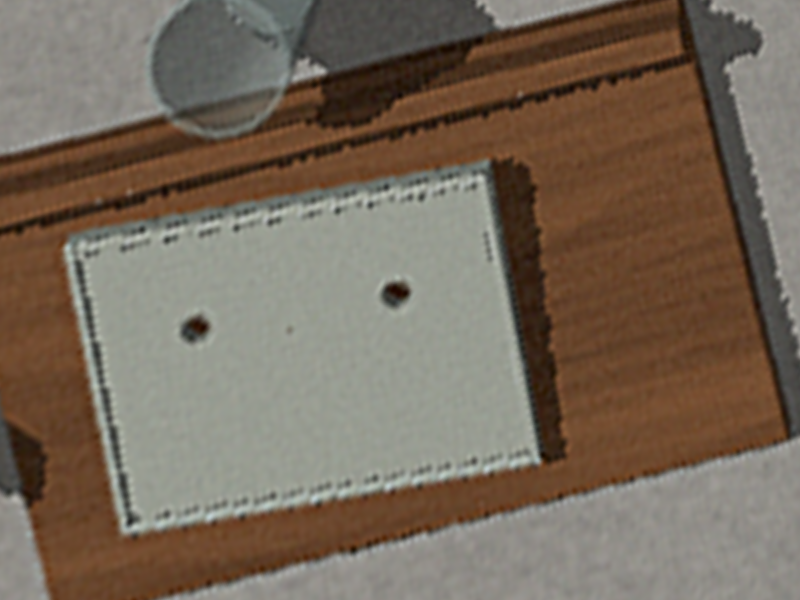

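```bash
python3 - <<'E'
from rect import *
f=grab("top");g=grab("scene")
for n,ff in (("t",f),("s",g)):
    im=rectify(ff,.018,.40,.60,0.0,.18,.0003); cv2.imwrite(f"pics/{n}L.png",im[:,:,::-1])
E
```

```text
(no output)
```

View pics/tL.png

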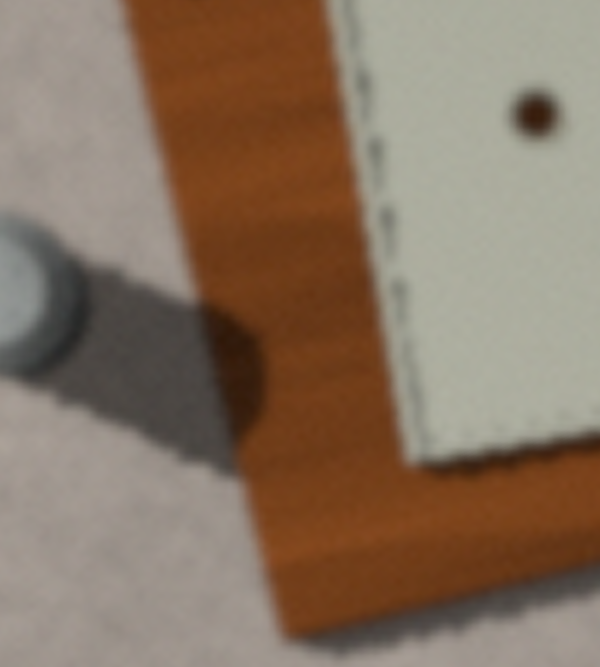

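View pics/sL.png

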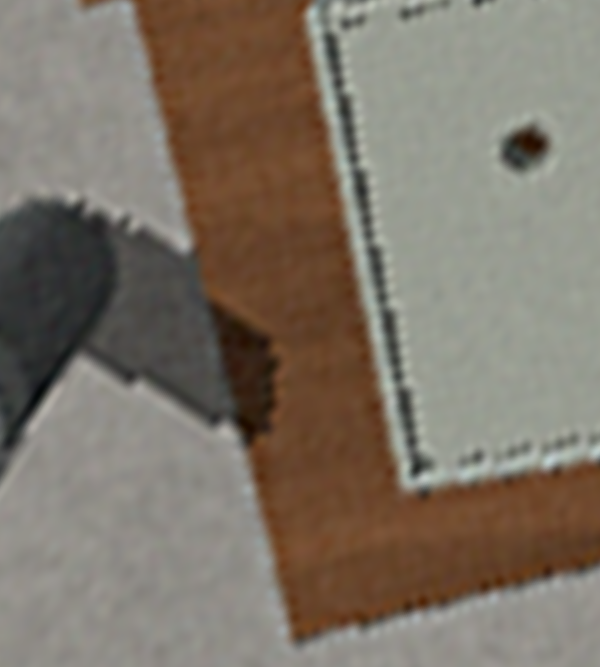

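```bash
cat > fit.py <<'E'
from rect import *
from scipy.optimize import least_squares
def px(f,r,c,x1=.72,y1=.12,res=.0005,z=.018): return proj(f,np.array([x1-r*res,y1-c*res,z]))
def Rz(a): c,s=np.cos(a),np.sin(a); return np.array([[c,-s,0],[s,c,0],[0,0,1]])
E
python3 - <<'E'
from fit import *
f=grab("top");g=grab("scene")
bp=[(f,px(f,438,780),(-135,-190,18)),(f,px(f,20,690),(76,-190,44)),(f,px(f,638,286,.6,.18,.0003),(-135,190,18)),
(g,px(g,436,790),(-135,-190,18)),(g,px(g,62,690),(76,-190,44)),(g,px(g,640,298,.6,.18,.0003),(-135,190,18))]
def res(p):
    return np.concatenate([proj(q,Rz(p[2])@(np.array(l)/1000)+[p[0],p[1],0])-u for q,u,l in bp])
s=least_squares(res,[.58,-.06,.25]); print(s.x,s.fun.round(1))
b=s.x
pp=[(f,px(f,308,201),(20,50,10)),(f,px(f,274,400),(20,-50,10)),(f,px(f,518,130),(-75,105,13)),(f,px(f,445,546),(-75,-105,13)),(f,px(f,145,496),(75,-105,13)),(f,px(f,217,75),(75,105,13)),
(g,px(g,328,195),(20,50,10)),(g,px(g,293,396),(20,-50,10)),(g,px(g,533,127),(-75,105,13)),(g,px(g,462,540),(-75,-105,13)),]
def P(p,l):
    l=np.array(l)/1000.; t=-.06; Ry=np.array([[np.cos(t),0,np.sin(t)],[0,1,0],[-np.sin(t),0,np.cos(t)]])
    return Rz(p[2])@(Ry@l)+[p[0],p[1],.018+.075*.06]
def r2(p): return np.concatenate([proj(q,P(p,l))-u for q,u,l in pp])
s2=least_squares(r2,[.56,-.03,.17]); print(s2.x,s2.fun.round(1))
print("plate in base mm",Rz(b[2]).T@np.r_[s2.x[:2]-b[:2],0]*1000, s2.x[2]-b[2])
np.save("base.npy",b)
st=manip.get_state(); print(st["ee_pos"],q2R(st["tool_rot"]).round(3),st["time_s"])
E
```

```text
[ 0.5845054  -0.05633099  0.24690013] [ 1.7  0.4  2.  -0.4 -0.3  0.7  0.2 -0.9  2.4  0.5  1.1 -0.8]
[ 0.55359756 -0.03394589  0.17697067] [ 0.8  0.2  1.  -0.2 -0.4  0.2  0.2 -0.3  0.2 -0.7 -0.   0.1  0.  -0.5
  0.3 -0.5  0.9 -1.1  0.3 -0.1]
plate in base mm [-24.49963938  29.26012624   0.        ] -0.06992945900809266
[0.20726579 0.4823687  0.40469   ] [[ 0.395 -0.    -0.919]
 [ 0.919  0.     0.395]
 [-0.    -1.     0.   ]] 2.1
```

```bash
python3 - <<'E'
from h import *
st=manip.get_state(); print(st); print(np.array(manip.grab_frame("wrist")["tool_from_camera"]).round(3), manip.hold_point_z)
E
```

```text
{'time_s': 2.1, 'joints': array([ 1.02565725e+00,  2.90736501e-01, -1.53389631e-01,  1.12667938e+00,
        1.55402025e-05,  1.43151558e+00]), 'joint_vel': array([-0.00064861, -0.00011715, -0.00098793,  0.00032574, -0.00044555,
        0.00202991]), 'joint_torque': array([ 1.49403659e-03, -5.37019730e+01,  3.31636834e+01,  1.73289103e-03,
       -1.26482510e-04, -3.25029407e-05]), 'ee_pos': array([0.20726579, 0.4823687 , 0.40469   ]), 'tool_rot': array([ 0.59051342, -0.59050627, -0.3889653 ,  0.38897588]), 'ft_force': array([ 0.42968182,  0.14620631, -0.20378977]), 'moment': array([-0.00112249,  0.00906524, -0.00798702]), 'width': 1.0030611189647802}
[[ 1.     0.     0.001 -0.001]
 [ 0.001  0.273 -0.962  0.031]
 [-0.001  0.962  0.273  0.069]
 [ 0.     0.     0.     1.   ]] 0.1547
```

View pics/wrist0.png

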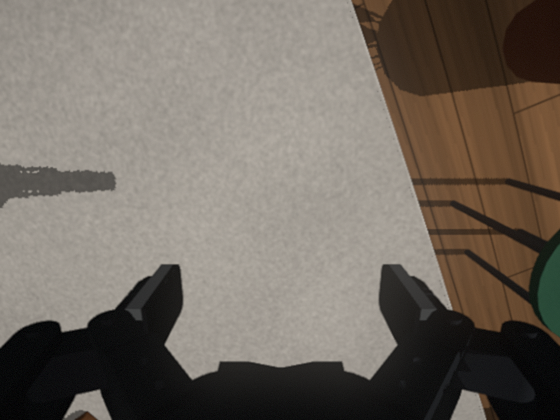

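```bash
cat > go.py <<'E'
from h import *
b=np.load("base.npy")
def bw(x,y,z): # base mm -> world m
    c,s=np.cos(b[2]),np.sin(b[2]); x,y=x/1000,y/1000
    return np.array([b[0]+c*x-s*y,b[1]+s*x+c*y,z/1000])
def wb(p):
    c,s=np.cos(b[2]),np.sin(b[2]); d=np.array(p)[:2]-b[:2]; return np.array([c*d[0]+s*d[1],-s*d[0]+c*d[1],p[2]])*1000
def plan(x,y,z,jaw):  # jaw yaw in base of tool x
    st=manip.get_state(); Rt=q2R(st["tool_rot"]); p=np.array(st["ee_pos"])
    yaw=b[2]+jaw; X=np.array([np.cos(yaw),np.sin(yaw),0]);Y=np.array([0,0,-1.]);T=np.stack([X,Y,np.cross(X,Y)],1)
    sh=Rt.T@(bw(x,y,z)-p)/.025; rv=np.degrees(R.from_matrix(Rt.T@T).as_rotvec())/5
    print("t",st["time_s"],"base pos",wb(p).round(1),"F",st["ft_force"].round(1),"w",round(st["width"],2)); print("row",sh.round(2),rv.round(2))
E
python3 -c "
from go import *
plan(-119,30,300,np.pi/2)"
```

```text
t 2.15 base pos [-234.2  614.6  404.7] F [-0.5 -0.7  0.3] w 1.0
row [-15.78   4.19 -17.86] [-0.   -7.48  0.  ]
```

Request:
{"fn": "step_arm", "kwargs": {
  "steps": [
    [-15.78, 4.19, -17.86, 0, -7.48, 0, 1],
    [-15.78, 4.19, -17.86, 0, -7.48, 0, 1],
    [-15.78, 4.19, -17.86, 0, -7.48, 0, 1],
    [-15.78, 4.19, -17.86, 0, -7.48, 0, 1],
    [-15.78, 4.19, -17.86, 0, -7.48, 0, 1],
    [-15.78, 4.19, -17.86, 0, -7.48, 0, 1],
    [-15.78, 4.19, -17.86, 0, -7.48, 0, 1],
    [-15.78, 4.19, -17.86, 0, -7.48, 0, 1],
    [-15.78, 4.19, -17.86, 0, -7.48, 0, 1],
    [-15.78, 4.19, -17.86, 0, -7.48, 0, 1]
  ]
}}

```text
time_s: 3.4
ee_pos: [0.461, -0.0557, 0.3004]
tool_rot: [-0.434, 0.435, 0.558, -0.558]
ft_force: [0.7, 0.6, -0.3]
width: 0.997
```

```bash
python3 - <<'E'
from go import *
plan(-119,30,207,np.pi/2)
f=grab("wrist","w1.png")
for t,z in [("seat",.018),("hole_left",.035),("hole_right",.035),("plate",.022)]:
    for m in manip.mark_of("wrist",t)[:1]: print(t,round(m["score"],2),np.round(m["at"],1),wb(onz(f,m["at"],z)).round(1))
E
```

```text
t 3.4 base pos [-119.6   30.8  300.4] F [ 0.7  0.6 -0.3] w 1.0
row [-0.03  3.74 -0.02] [ 0.01 -0.   -0.  ]
hole_left 0.68 [331.6 340.1] [-11.7  72.2  35. ]
hole_right 0.82 [216.9 333.4] [-18.2 -22.   35. ]
plate 0.88 [277.9 314.8] [-27.3  27.9  22. ]
```

View pics/w1.png

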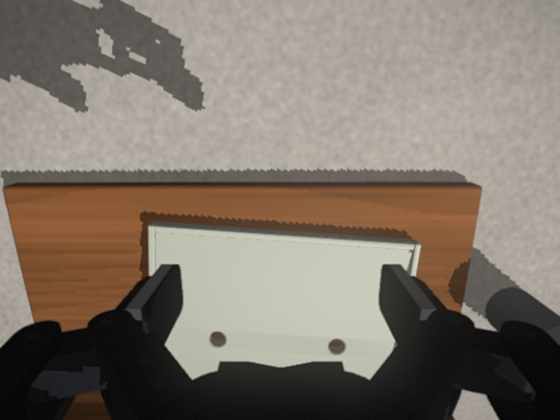

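```bash
python3 - <<'E'
from go import *
f=grab("wrist")
for n,p,z in [("boardNL",(480,186),.018),("boardNR",(5,186),.018),("plNL",(418,244),.031),("plNR",(150,226),.031),("hl",(337,347),.034),("hr",(218,339),.034)]: print(n,wb(onz(f,p,z)).round(1))
E
```

```text
boardNL [-138.4  187.6   18. ]
boardNR [-139.2 -183.3   18. ]
plNL [-95.7 138.3  31. ]
plNR [-110.5  -65.7   31. ]
hl [-5.  79.8 34. ]
hr [-13. -19.  34.]
```

Request:
{"fn": "step_arm", "kwargs": {
  "steps": [
    [0, 1.8, 0.15, 0, 0, 0, 1],
    [0, 3.6, 0.15, 0, 0, 0, 1],
    [0, 4.0, 0.15, 0, 0, 0, 1],
    [0, 4.0, 0.15, 0, 0, 0, 1]
  ]
}}

```text
time_s: 4.2
ee_pos: [0.4563, -0.053, 0.201]
tool_rot: [0.435, -0.434, -0.558, 0.558]
ft_force: [0.7, 1.1, 0.6]
width: 1.001
```

```bash
python3 - <<'E'
from go import *
plan(-123,30,190,np.pi/2)
f=grab("scene"); im=f["image"][130:320,110:330]; cv2.imwrite("pics/s2.png",cv2.resize(im,None,fx=3,fy=3,interpolation=2)[:,:,::-1])
E
```

```text
t 4.2 base pos [-123.5   34.5  201. ] F [0.7 1.1 0.6] w 1.0
row [-0.18  0.44 -0.02] [-0.01  0.02  0.01]
```

View pics/s2.png

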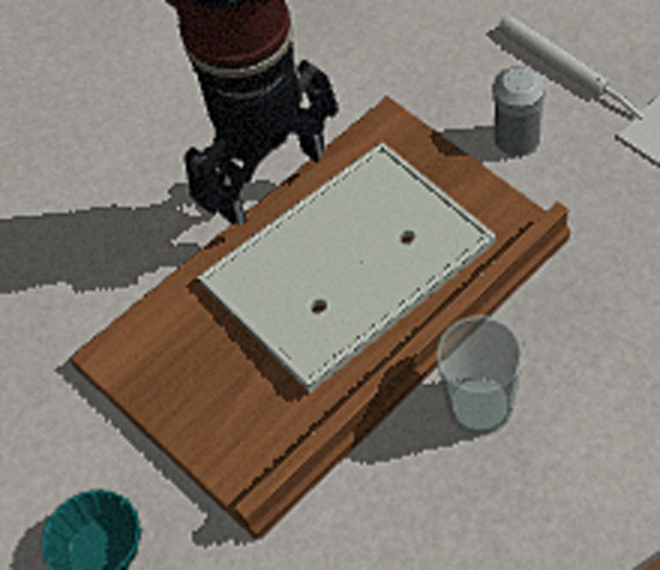

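Request:
{"fn": "step_arm", "kwargs": {
  "steps": [
    [-0.1, 0.3, 0, 0, 0, 0, 1],
    [-0.1, 0.5, 0, 0, 0, 0, 1],
    [-0.1, 0.6, 0, 0, 0, 0, 1],
    [-0.1, 0.6, 0, 0, 0, 0, 1]
  ]
}}

```text
time_s: 4.75
ee_pos: [0.4573, -0.0558, 0.1866]
tool_rot: [-0.434, 0.434, 0.558, -0.558]
ft_force: [-0.0, -0.3, -0.4]
width: 0.999
```

Request:
{"fn": "step_arm", "kwargs": {
  "steps": [
    [0, 0.1, 0, 0, 0, 0, 1],
    [0, 0.2, 0, 0, 0, 0, 1],
    [0, 0.2, 0, 0, 0, 0, 1]
  ]
}}

```text
time_s: 5.12
ee_pos: [0.4572, -0.0558, 0.1813]
tool_rot: [-0.434, 0.434, 0.558, -0.558]
ft_force: [-0.7, -0.7, 0.1]
width: 1.004
```

```bash
python3 - <<'E'
from go import *
plan(-100,30,182,np.pi/2)
f=grab("scene"); im=f["image"][130:230,150:270]; cv2.imwrite("pics/s3.png",cv2.resize(im,None,fx=6,fy=6,interpolation=2)[:,:,::-1])
f=grab("wrist","w3.png")
E
```

```text
t 5.125 base pos [-123.3   31.7  181.3] F [-0.7 -0.7  0.1] w 1.0
row [-0.07 -0.03 -0.93] [-0.    0.02  0.01]
```

View pics/s3.png

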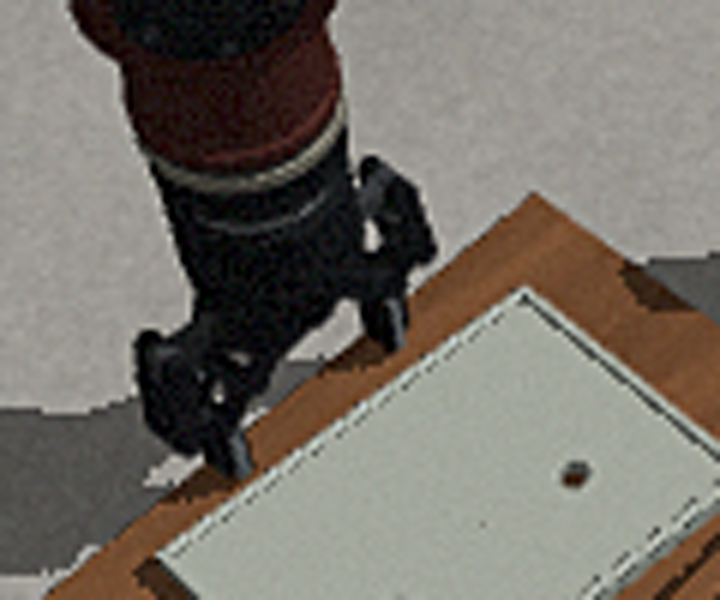

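View pics/w3.png

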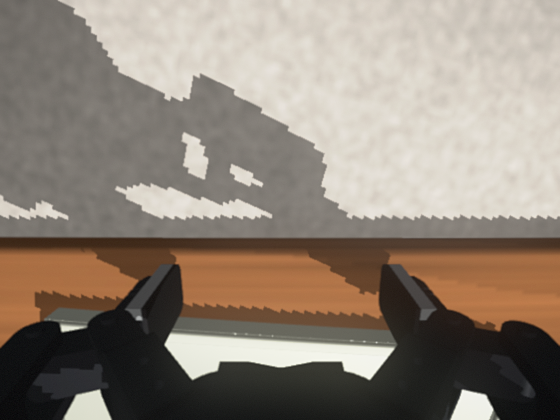

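Request:
{"fn": "step_arm", "kwargs": {
  "steps": [
    [-0.07, 0, -0.2, 0, 0, 0, 1],
    [-0.07, 0, -0.4, 0, 0, 0, 1],
    [-0.07, 0, -0.6, 0, 0, 0, 1],
    [-0.07, 0, -0.8, 0, 0, 0, 1],
    [-0.07, 0, -1.0, 0, 0, 0, 1],
    [-0.07, 0, -1.15, 0, 0, 0, 1],
    [-0.07, 0, -1.25, 0, 0, 0, 1],
    [-0.07, 0, -1.25, 0, 0, 0, 1]
  ]
}}

```text
time_s: 6.22
ee_pos: [0.4871, -0.0497, 0.1812]
tool_rot: [0.435, -0.433, -0.557, 0.559]
ft_force: [-6.0, -1.5, 3.8]
width: 1.005
```

```bash
python3 - <<'E'
from go import *
from rect import *
plan(-85,30,181.3,np.pi/2)
im=rectify(grab("top"),.018,.42,.72,-.28,.12); cv2.imwrite("pics/r4.png",im[:,:,::-1])
E
```

```text
t 6.225 base pos [-92.8  30.2 181.2] F [-6.  -1.5  3.8] w 1.01
row [-0.01 -0.   -0.31] [-0.04  0.01  0.01]
```

View pics/r4.png

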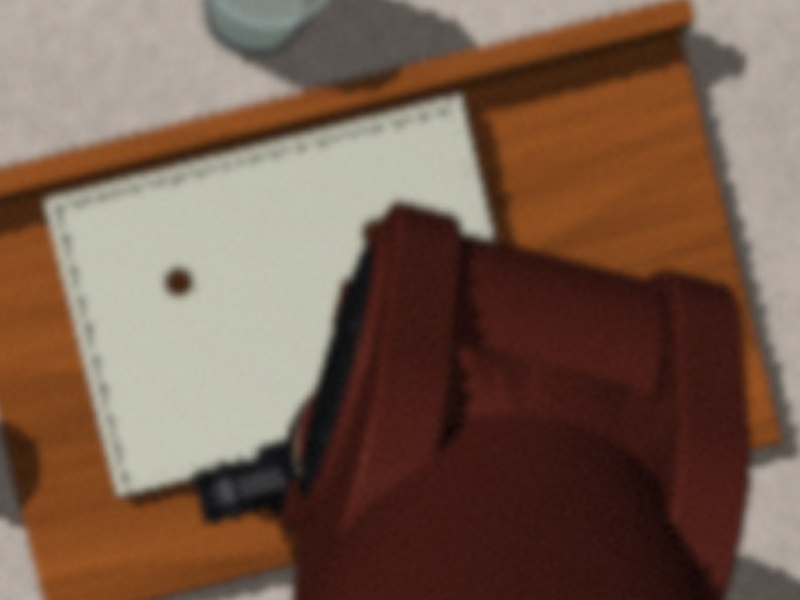

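The plate is now parallel to the lip: its far edge runs from (43,203) to (463,95), and the force is about 6 N. I'll push on until it touches the lip.

Request:
{"fn": "step_arm", "kwargs": {
  "steps": [
    [0, 0, -0.1, 0, 0, 0, 1],
    [0, 0, -0.18, 0, 0, 0, 1],
    [0, 0, -0.24, 0, 0, 0, 1],
    [0, 0, -0.24, 0, 0, 0, 1]
  ]
}}

```text
time_s: 6.78
ee_pos: [0.4916, -0.0483, 0.1809]
tool_rot: [0.436, -0.433, -0.556, 0.56]
ft_force: [-9.8, -2.2, 7.2]
width: 1.002
```

Request:
{"fn": "step_arm", "kwargs": {
  "steps": [
    [0, 0, -0.04, 0, 0, 0, 1],
    [0, 0, -0.08, 0, 0, 0, 1]
  ]
}}

```text
time_s: 7.02
ee_pos: [0.4924, -0.0479, 0.1807]
tool_rot: [0.437, -0.432, -0.555, 0.561]
ft_force: [-9.5, -4.2, 8.0]
width: 0.997
```

Request:
{"fn": "step_arm", "kwargs": {
  "steps": [
    [0, 0, -0.06, 0, 0, 0, 1],
    [0, 0, -0.08, 0, 0, 0, 1]
  ]
}}

```text
time_s: 7.28
ee_pos: [0.493, -0.0475, 0.1805]
tool_rot: [0.438, -0.431, -0.553, 0.562]
ft_force: [-10.1, -4.9, 8.6]
width: 1.002
```

```bash
python3 - <<'E'
from go import *
from rect import *
plan(-85,30,181.3,np.pi/2)
a=rectify(grab("top"),.018,.42,.72,-.28,.12)
f=grab("scene"); im=f["image"][130:320,110:330]; cv2.imwrite("pics/s5.png",cv2.resize(im,None,fx=3,fy=3,interpolation=2)[:,:,::-1])
cv2.imwrite("pics/r5.png",a[:,:,::-1])
E
```

```text
t 7.275 base pos [-86.6  30.9 180.5] F [-10.1  -4.9   8.6] w 1.0
row [-0.04 -0.03 -0.06] [-0.18 -0.    0.  ]
```

View pics/r5.png

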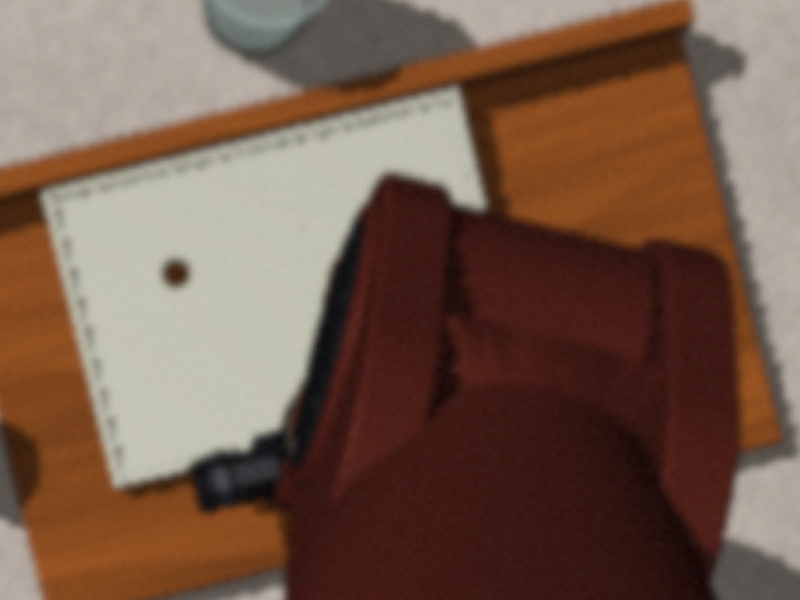

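View pics/s5.png

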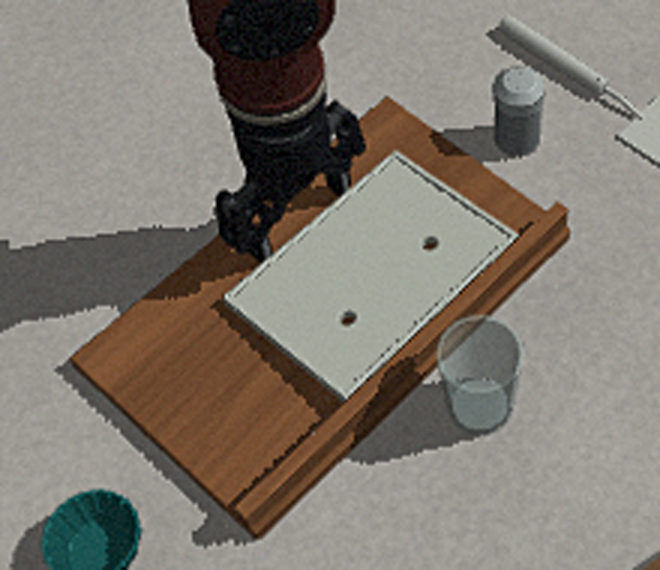

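```bash
python3 - <<'E'
from go import *
from rect import *
a=rectify(grab("top"),.042,.60,.72,-.15,.12,.0003)
cv2.imwrite("pics/r6.png",a[:,:,::-1])
for y in (-80,-40,0,40,80,130): print([ (int((.12-bw(76,y,0)[1])/.0003),int((.72-bw(76,y,0)[0])/.0003))])
E
```

```text
[(784, 140)]
[(655, 173)]
[(525, 205)]
[(396, 238)]
[(267, 271)]
[(105, 311)]
```

View pics/r6.png

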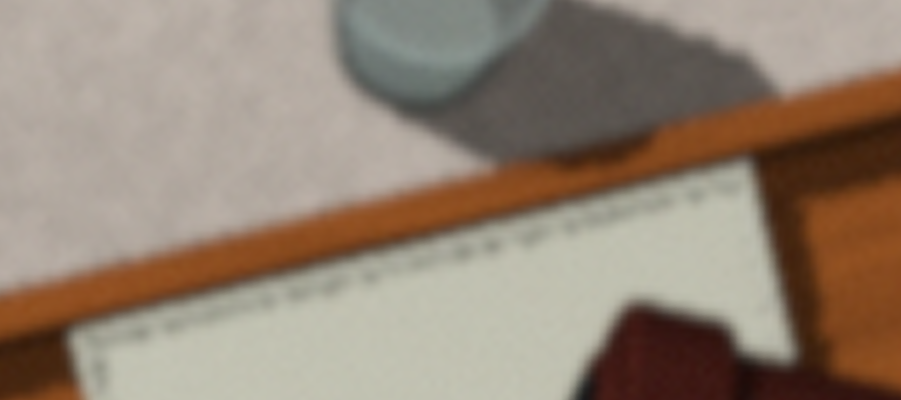

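Request:
{"fn": "step_arm", "kwargs": {
  "steps": [
    [0, 0, -0.15, 0, 0, 0, 1],
    [0, 0, -0.25, 0, 0, 0, 1],
    [0, 0, -0.25, 0, 0, 0, 1]
  ]
}}

```text
time_s: 7.8
ee_pos: [0.4957, -0.0464, 0.1799]
tool_rot: [0.44, -0.429, -0.55, 0.564]
ft_force: [-19.5, -8.8, 17.6]
width: 1.0
```

Request:
{"fn": "step_arm", "kwargs": {
  "steps": [
    [0, -0.1, 0.6, 0, 0, 0, 1],
    [0, -0.5, 1.0, 0, 0, 0, 1],
    [0, -2, 1.0, 0, 0, 0, 1],
    [0, -4, 1.0, 0, 0, 0, 1],
    [0, -4, 1.0, 0, 0, 0, 1]
  ]
}}

```text
time_s: 8.43
ee_pos: [0.4758, -0.0522, 0.2845]
tool_rot: [0.438, -0.432, -0.552, 0.563]
ft_force: [0.6, -0.4, -0.4]
width: 1.0
```

```bash
python3 - <<'E'
from go import *
from rect import *
plan(0,165,280,np.pi)
f=grab("top")
a=rectify(f,.018,.42,.72,-.28,.12)
cv2.imwrite("pics/r7.png",a[:,:,::-1])
for c in ("top","scene"):
  f=grab(c)
  for t,z in [("hole_left",.035),("hole_right",.035),("plate",.022),("pin_left",.025),("pin_right",.025),("seat",.018)]:
    for m in manip.mark_of(c,t)[:1]: print(c,t,round(m["score"],2),np.round(m["at"],1),wb(onz(f,m["at"],z)).round(1))
E
```

```text
t 8.425 base pos [-104.4   30.6  284.5] F [ 0.6 -0.4 -0.4] w 1.0
row [ 5.38  0.09 -4.17] [ -0.2  -18.01   0.13]
top hole_left 0.65 [308.6 243.2] [18.1 89.1 35. ]
top hole_right 0.85 [356.5 227.9] [ 21.6 -14.5  35. ]
top plate 0.92 [334.3 243.8] [ 3.8 37.4 22. ]
top pin_right 0.97 [372.6 226.4] [ 16.5 -49.5  25. ]
top seat 0.96 [349.4 244.4] [-5.7  7.  18. ]
scene hole_left 0.9 [256.6 214. ] [32.6 83.7 35. ]
scene hole_right 0.77 [227.9 236.3] [ 24.3 -12.6  35. ]
scene plate 0.8 [235.1 222.1] [ 2.2 34.1 22. ]
scene pin_right 0.76 [218.5 242.3] [ 14.4 -37.   25. ]
```

View pics/r7.png

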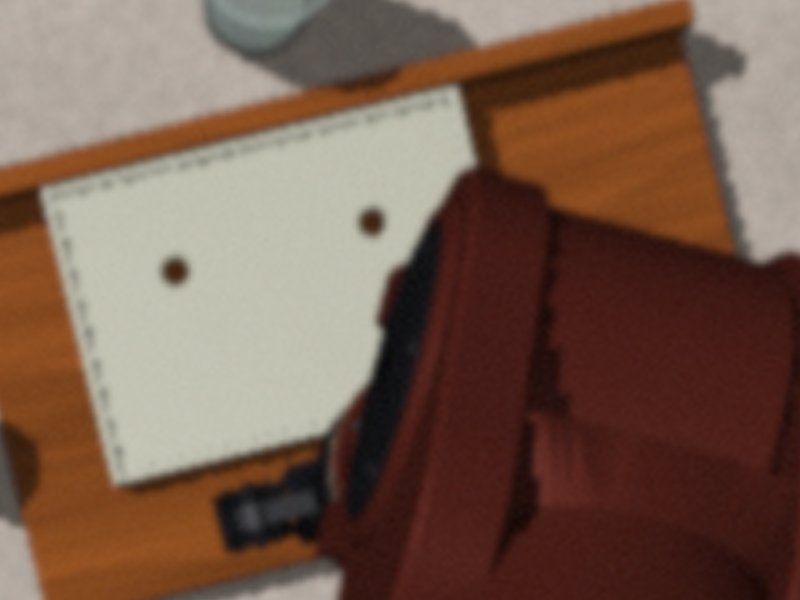

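Request:
{"fn": "step_arm", "kwargs": {
  "steps": [
    [5.38, 0, -4.17, -0.2, -18.0, 0.1, 1],
    [5.38, 0, -4.17, -0.2, -18.0, 0.1, 1],
    [5.38, 0, -4.17, -0.2, -18.0, 0.1, 1],
    [5.38, 0, -4.17, -0.2, -18.0, 0.1, 1],
    [5.38, 0, -4.17, -0.2, -18.0, 0.1, 1],
    [5.38, 0, -4.17, -0.2, -18.0, 0.1, 1],
    [5.38, 0, -4.17, -0.2, -18.0, 0.1, 1],
    [5.38, 0, -4.17, -0.2, -18.0, 0.1, 1],
    [5.38, 0, -4.17, -0.2, -18.0, 0.1, 1],
    [5.38, 0, -4.17, -0.2, -18.0, 0.1, 1]
  ]
}}

```text
time_s: 10.42
ee_pos: [0.5423, 0.1039, 0.2777]
tool_rot: [0.083, -0.09, 0.703, -0.7]
ft_force: [0.2, 1.5, 0.1]
width: 1.002
```

```bash
python3 - <<'E'
from go import *
plan(0,165,181,np.pi)
f=grab("wrist","w8.png")
f=grab("scene","s8.png")
E
```

```text
t 10.425 base pos [ -1.8 165.7 277.7] F [0.2 1.5 0.1] w 1.0
row [-0.11  3.87  0.05] [ 0.07 -0.02  0.1 ]
```

View pics/w8.png

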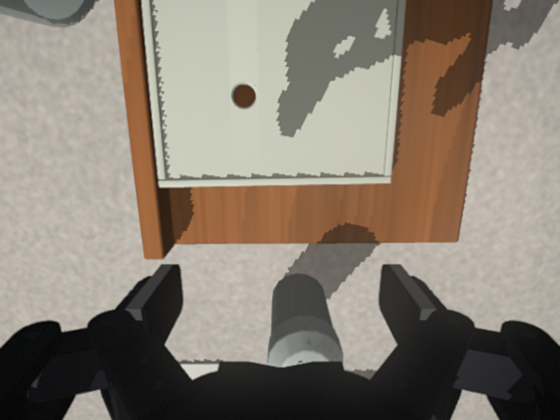

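View pics/s8.png

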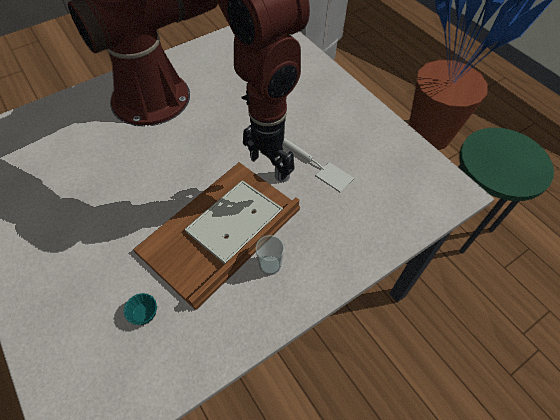

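```bash
python3 - <<'E'
from go import *
f=grab("wrist")
for n,p,z in [("boardNL",(459,241),.018),("boardedge",(200,244),.018),("liptop",(146,259),.044),("plNL",(391,183),.031),("plFL",(160,187),.040),("hl",(244,96),.036)]: print(n,wb(onz(f,p,z)).round(1))
E
```

```text
boardNL [-137.1  186.6   18. ]
boardedge [ 54.4 187.3  18. ]
liptop [ 84.4 187.3  44. ]
plNL [-77.5 139.9  31. ]
plFL [ 71.4 139.8  40. ]
hl [17.  85.5 36. ]
```

Request:
{"fn": "step_arm", "kwargs": {
  "steps": [
    [-0.1, 1.5, 0.15, 0, 0, 0.1, 1],
    [-0.1, 3.0, 0.15, 0, 0, 0.1, 1],
    [-0.1, 3.8, 0.15, 0, 0, 0.1, 1],
    [-0.1, 3.84, 0.15, 0, 0, 0.1, 1],
    [-0.1, 3.84, 0.15, 0, 0, 0.1, 1]
  ]
}}

```text
time_s: 11.2
ee_pos: [0.5451, 0.1012, 0.1825]
tool_rot: [0.086, -0.086, 0.704, -0.7]
ft_force: [-0.5, 0.4, -0.3]
width: 0.997
```

```bash
python3 - <<'E'
from go import *
plan(0,120,181,np.pi)
f=grab("wrist","w9.png")
f=grab("scene"); im=f["image"][130:320,110:330]; cv2.imwrite("pics/s9.png",cv2.resize(im,None,fx=3,fy=3,interpolation=2)[:,:,::-1])
E
```

```text
t 11.2 base pos [  0.3 162.4 182.5] F [-0.5  0.4 -0.3] w 1.0
row [0.01 0.05 1.7 ] [ 0.06 -0.04 -0.01]
```

View pics/w9.png

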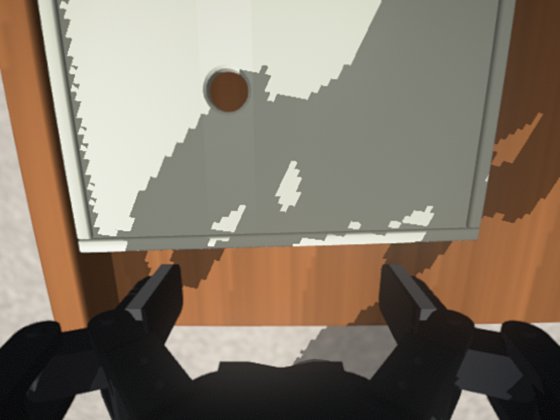

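View pics/s9.png

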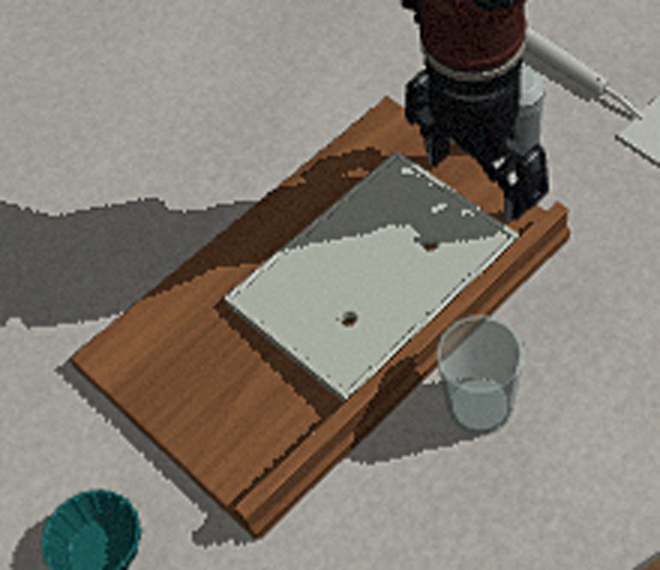

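Request:
{"fn": "step_arm", "kwargs": {
  "steps": [
    [0, 0.03, 0.2, 0, 0, 0, 1],
    [0, 0.03, 0.4, 0, 0, 0, 1],
    [0, 0.03, 0.6, 0, 0, 0, 1],
    [0, 0.03, 0.8, 0, 0, 0, 1],
    [-0.02, 0.03, 1.0, 0, 0, 0, 1],
    [-0.04, 0.03, 1.15, 0, 0, 0, 1],
    [-0.04, 0.03, 1.3, 0, 0, 0, 1],
    [-0.04, 0.03, 1.3, 0, 0, 0, 1]
  ]
}}

```text
time_s: 12.3
ee_pos: [0.5536, 0.0704, 0.1821]
tool_rot: [0.086, -0.086, 0.705, -0.699]
ft_force: [-3.2, 7.4, 5.0]
width: 1.0
```

```bash
python3 - <<'E'
from go import *
from rect import *
plan(0,120,181,np.pi)
f=grab("wrist","w10.png")
f=grab("scene"); im=f["image"][130:320,110:330]; cv2.imwrite("pics/s10.png",cv2.resize(im,None,fx=3,fy=3,interpolation=2)[:,:,::-1])
a=rectify(grab("top"),.018,.42,.72,-.28,.12); cv2.imwrite("pics/r10.png",a[:,:,::-1])
E
```

```text
t 12.3 base pos [  1.  130.5 182.1] F [-3.2  7.4  5. ] w 1.0
row [0.04 0.04 0.42] [ 0.09 -0.03 -0.01]
```

View pics/w10.png

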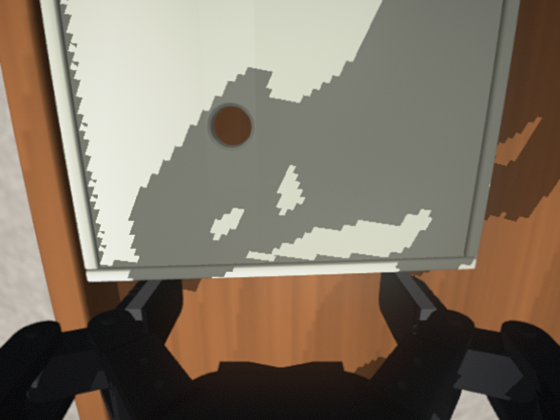

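View pics/s10.png

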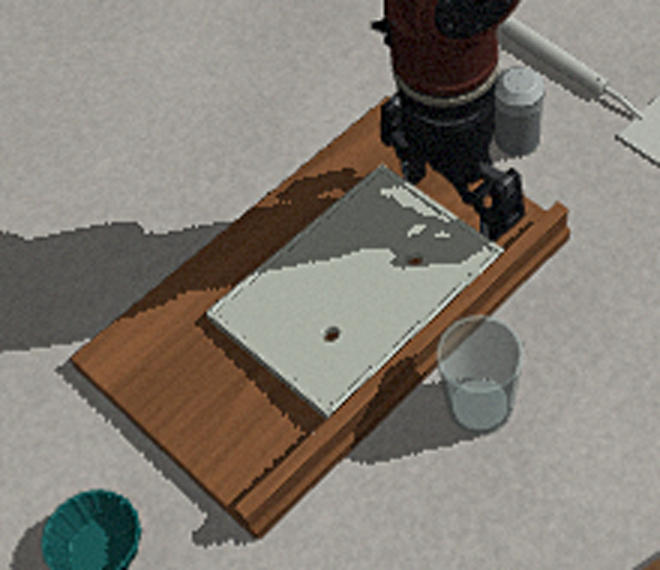

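View pics/r10.png

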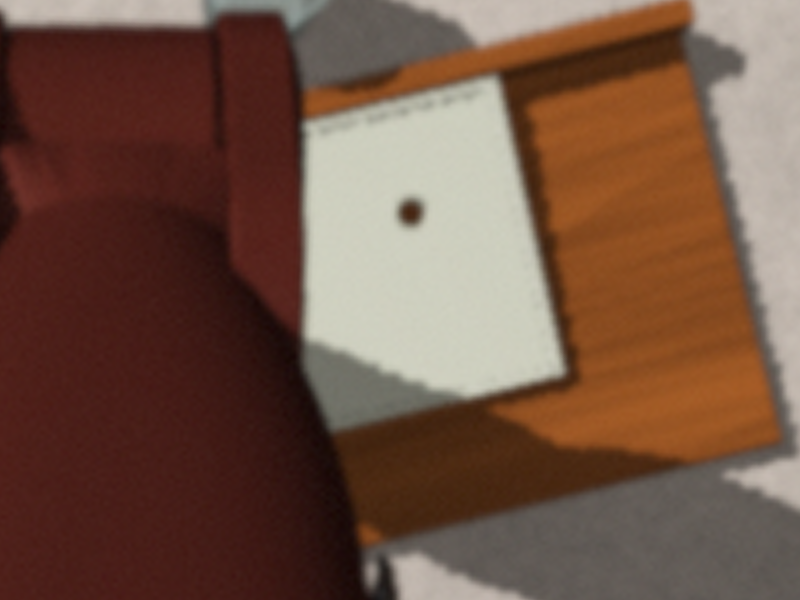

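Request:
{"fn": "step_arm", "kwargs": {
  "steps": [
    [0, 0.02, 0.15, 0, 0, 0, 1],
    [0, 0.02, 0.3, 0, 0, 0, 1],
    [0, 0.02, 0.4, 0, 0, 0, 1],
    [0, 0.02, 0.45, 0, 0, 0, 1],
    [0, 0.02, 0.48, 0, 0, 0, 1]
  ]
}}

```text
time_s: 13.08
ee_pos: [0.5561, 0.0598, 0.182]
tool_rot: [0.087, -0.087, 0.706, -0.698]
ft_force: [-3.2, 10.1, 7.4]
width: 1.0
```

```bash
python3 - <<'E'
from go import *
from rect import *
plan(0,120,181,np.pi)
a=rectify(grab("top"),.018,.42,.72,-.28,.12); cv2.imwrite("pics/r11.png",a[:,:,::-1])
E
```

```text
t 13.075 base pos [  0.8 119.5 182. ] F [-3.2 10.1  7.4] w 1.0
row [ 0.03  0.04 -0.02] [ 0.13 -0.02 -0.02]
```

View pics/r11.png

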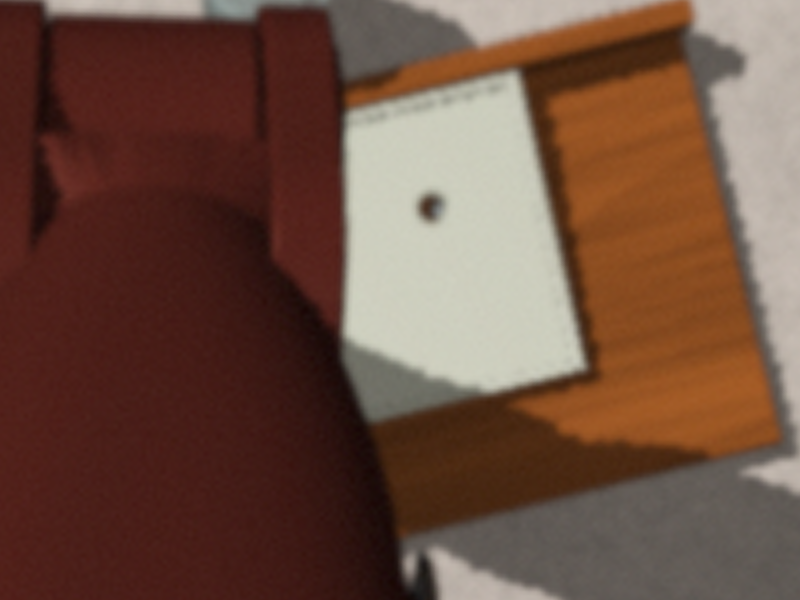

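The right hole, at (431,208), now shows the pin in its right half, so about 6 mm is left. I'll go on slowly.

Request:
{"fn": "step_arm", "kwargs": {
  "steps": [
    [0, 0.02, 0.08, 0, 0, 0, 1],
    [0, 0.02, 0.12, 0, 0, 0, 1],
    [0, 0.02, 0.16, 0, 0, 0, 1],
    [0, 0.02, 0.2, 0, 0, 0, 1]
  ]
}}

```text
time_s: 13.62
ee_pos: [0.5572, 0.0551, 0.1816]
tool_rot: [0.087, -0.087, 0.706, -0.697]
ft_force: [-2.5, 6.5, 4.7]
width: 0.996
```

```bash
python3 - <<'E'
from go import *
from rect import *
plan(0,115,181,np.pi)
a=rectify(grab("top"),.018,.55,.67,-.2,0,.00025); cv2.imwrite("pics/r12.png",a[:,:,::-1])
E
```

```text
t 13.625 base pos [  0.7 114.7 181.6] F [-2.5  6.5  4.7] w 1.0
row [ 0.03  0.02 -0.01] [ 0.14 -0.01 -0.02]
```

View pics/r12.png

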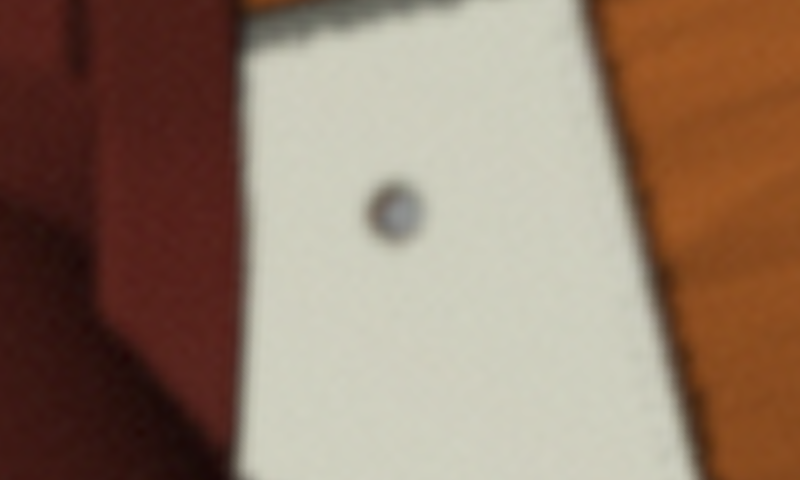

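```bash
python3 - <<'E'
from go import *
f=grab("wrist","w13.png")
f=grab("scene"); im=f["image"][130:320,110:330]; cv2.imwrite("pics/s13.png",cv2.resize(im,None,fx=3,fy=3,interpolation=2)[:,:,::-1])
E
```

```text
(no output)
```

View pics/w13.png

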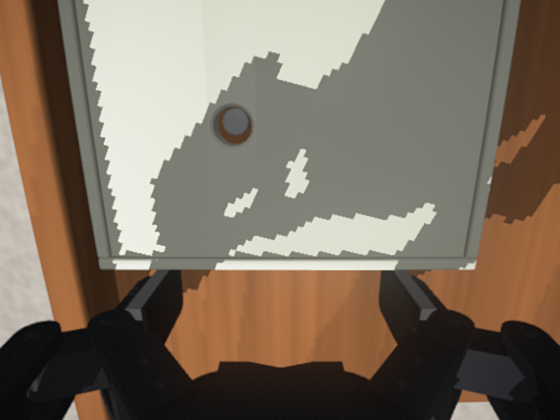

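View pics/s13.png

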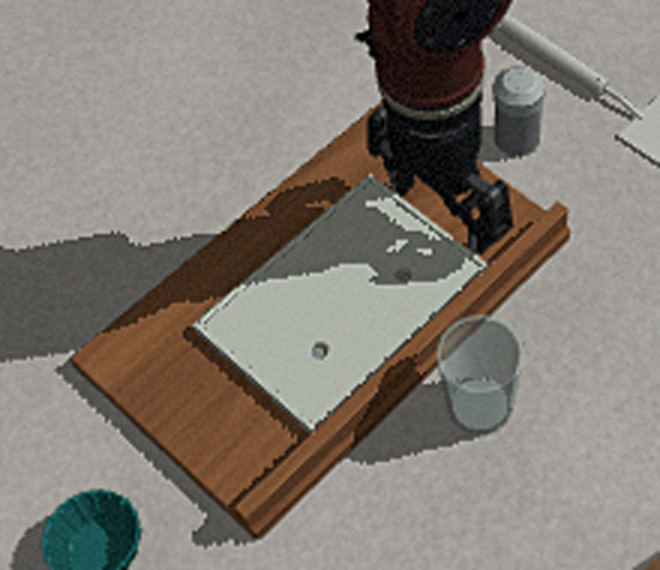

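The plate appears to have dropped: pins show inside both holes, and the left edge now looks level in the wrist view. I'll back off and then raise the arm.

Request:
{"fn": "step_arm", "kwargs": {
  "steps": [
    [0, 0, -0.4, 0, 0, 0, 1],
    [0, -0.1, -0.9, 0, 0, 0, 1],
    [0, -1, -1, 0, 0, 0, 1],
    [0, -3, -1, 0, 0, 0, 1],
    [0, -5, -1, 0, 0, 0, 1],
    [0, -6, -1, 0, 0, 0, 1],
    [0, -6, -1, 0, 0, 0, 1]
  ]
}}

```text
time_s: 14.65
ee_pos: [0.5519, 0.078, 0.334]
tool_rot: [0.088, -0.085, 0.706, -0.697]
ft_force: [0.0, -0.4, -1.0]
width: 1.003
```

Request:
{"fn": "step_arm", "kwargs": {
  "steps": [
    [-2, 0, -2, 0, 0, 0, 1],
    [2, 0, -4, 0, 0, 0, 1],
    [4, 0, -6, 0, 0, 0, 1],
    [6, 0, -8, 0, 0, 0, 1],
    [6, 0, -8, 0, 0, 0, 1],
    [6, 0, -8, 0, 0, 0, 1]
  ]
}}

```text
time_s: 15.4
ee_pos: [0.3536, 0.2366, 0.3343]
tool_rot: [0.089, -0.088, 0.706, -0.697]
ft_force: [0.4, 0.1, 0.1]
width: 1.005
```

```bash
python3 - <<'E'
from go import *
from rect import *
plan(0,115,181,np.pi)
f=grab("top");a=rectify(f,.018,.42,.72,-.28,.12); cv2.imwrite("pics/r14.png",a[:,:,::-1])
g=grab("scene");a=rectify(g,.018,.42,.72,-.28,.12); cv2.imwrite("pics/rs14.png",a[:,:,::-1])
grab("wrist","w14.png")
for c,f in (("top",f),("scene",g)):
  for t,z in [("hole_left",.028),("hole_right",.028),("plate",.018),("pin_left",.025),("pin_right",.025),("seat",.018),("shaker",0),("tumbler",0),("mould",0),("lifter",0)]:
    for m in manip.mark_of(c,t)[:1]: print(c,t,round(m["score"],2),np.round(m["at"],1),wb(onz(f,m["at"],z)).round(1))
E
```

```text
t 15.4 base pos [-152.3  340.4  334.3] F [0.4 0.1 0.1] w 1.0
row [-6.05  6.04  9.11] [ 0.13  0.04 -0.02]
top hole_left 0.82 [324.2 240. ] [16.5 55.8 28. ]
top hole_right 0.67 [369.3 226.8] [ 17.3 -42.   28. ]
top plate 0.91 [351.5 242.2] [-2.5  1.5 18. ]
top pin_left 0.86 [327.2 235. ] [25.1 46.6 25. ]
top pin_right 0.73 [371.9 224.8] [ 20.1 -49.1  25. ]
top shaker 0.85 [240.9 280.6] [-15.5 244.6   0. ]
top tumbler 0.67 [326.8 179. ] [144.9  10.    0. ]
top mould 0.87 [470.1 203.1] [   9.1 -276.5    0. ]
top lifter 0.66 [194.8 280.6] [ 10.3 338.2   0. ]
scene hole_left 0.77 [244.3 221.2] [20.8 49.5 28. ]
scene hole_right 0.57 [216.5 246.3] [ 20.2 -49.1  28. ]
scene plate 0.8 [223.1 231.5] [-2.8 -5.  18. ]
scene shaker 0.67 [280.4 175.4] [-22.  240.1   0. ]
scene tumbler 0.82 [271.1 262.5] [141.7  18.4   0. ]
scene mould 0.62 [141.1 313.6] [   4.  -281.1    0. ]
scene lifter 0.84 [310.7 162.1] [ 11.6 336.2   0. ]
```

View pics/r14.png

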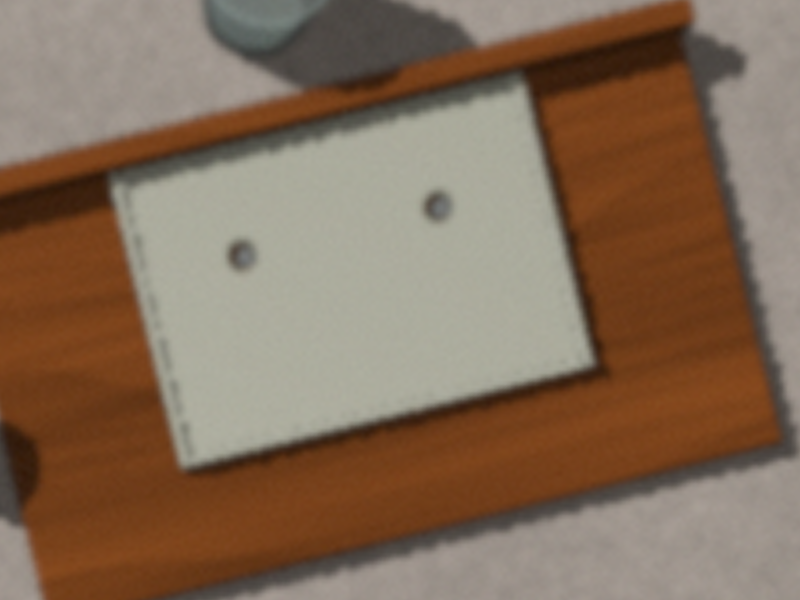

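View pics/rs14.png

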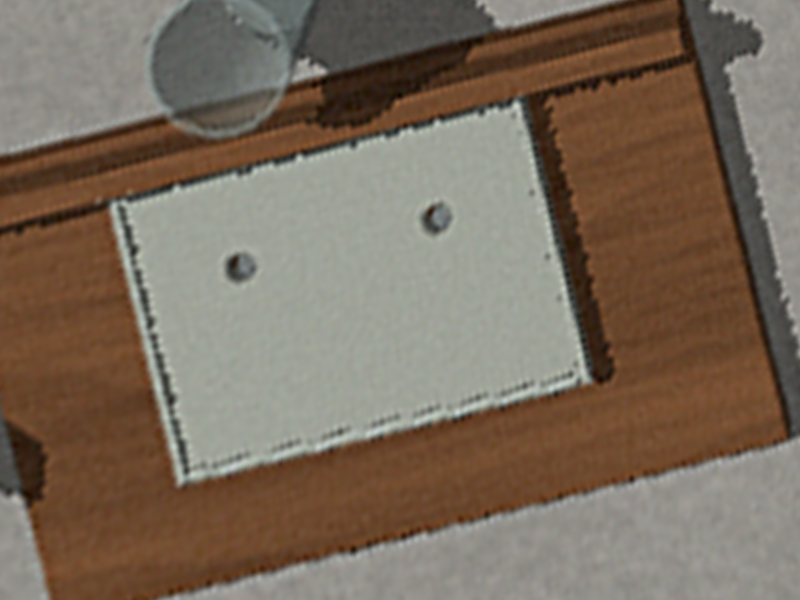

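```bash
python3 - <<'E'
from go import *
from fit import *
f=grab("top");g=grab("scene")
def tri(name,pf,pg):
    r=lambda P: np.concatenate([proj(f,P)-px(f,pf[1],pf[0]),proj(g,P)-px(g,pg[1],pg[0])])
    s=least_squares(r,[.58,-.06,.03]); print(name,wb(s.x).round(1)*[1,1,1000 if 0 else 1], s.fun.round(1))
tri("HL now",(242,255),(240,267)); tri("HR now",(438,206),(437,218))
tri("HL start",(201,308),(195,328)); tri("HR start",(400,274),(396,293))
tri("near-left corner now",(184,469),(180,486)); tri("near-right now",(597,369),(590,383)); tri("near-left start",(130,518),(127,533))
tri("far-left now",(112,177),(115,203));tri("far-right now",(523,75),(523,100))
tri("far-left start",(75,217),(71,237))
E
```

```text
HL now [20.  51.9 25.5] [ 0.3  0.2  0.4 -0. ]
HR now [ 19.7 -48.6  25.3] [ 0.4  0.2  0.5 -0. ]
HL start [-1.1 78.5 31.2] [ 0.3  0.2  0.5 -0. ]
HR start [ -8.8 -21.2  30.2] [ 0.4  0.2  0.6 -0. ]
near-left corner now [-76.1 106.   28.8] [ 0.3  0.2  0.5 -0. ]
near-right now [ -77.5 -103.9   28.2] [-0. -0. -0.  0.]
near-left start [-93.  137.8  27.3] [ 0.3  0.2  0.5 -0. ]
far-left now [ 70.8 103.8  32.1] [ 1.2  0.6  1.7 -0.2]
far-right now [  70.4 -104.7   32.6] [ 1.1  0.5  1.3 -0.1]
far-left start [ 57.5 127.6  30.7] [ 0.5  0.2  0.7 -0.1]
```

View pics/w14.png

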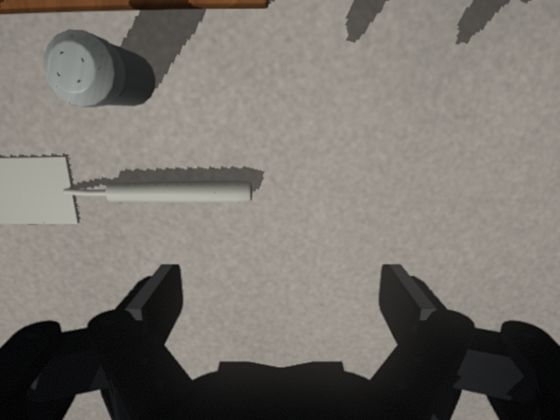

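Triangulation puts the holes at (20,52) and (20,-49) mm, about 5 mm lower than at the start, against an expected 7 mm. One close view will settle whether it is flat.

Request:
{"fn": "step_arm", "kwargs": {
  "steps": [
    [-2, 0.5, 2.2, 0, 0, 0, 1],
    [-4, 1, 4.4, 0, 0, 0, 1],
    [-6, 1.5, 6.6, 0, 0, 0, 1],
    [-6, 1.5, 7, 0, 0, 0, 1],
    [-6, 1.5, 7, 0, 0, 0, 1],
    [-6, 1.5, 7, 0, 0, 0, 1]
  ]
}}

```text
time_s: 17.4
ee_pos: [0.5454, 0.1029, 0.2965]
tool_rot: [0.088, -0.086, 0.706, -0.697]
ft_force: [-0.6, 0.7, -0.1]
width: 1.003
```

```bash
python3 - <<'E'
from go import *
f=grab("wrist"); im=f["image"].copy()
plan(0,115,181,np.pi)
cv2.imwrite("pics/w15.png",cv2.resize(im,None,fx=1.4,fy=1.4,interpolation=2)[:,:,::-1])
E
```

```text
t 17.45 base pos [  0.8 164.4 296.8] F [-0.6 -0.3 -0.7] w 1.0
row [0.05 4.61 2.03] [ 0.14 -0.   -0.05]
```

View pics/w15.png

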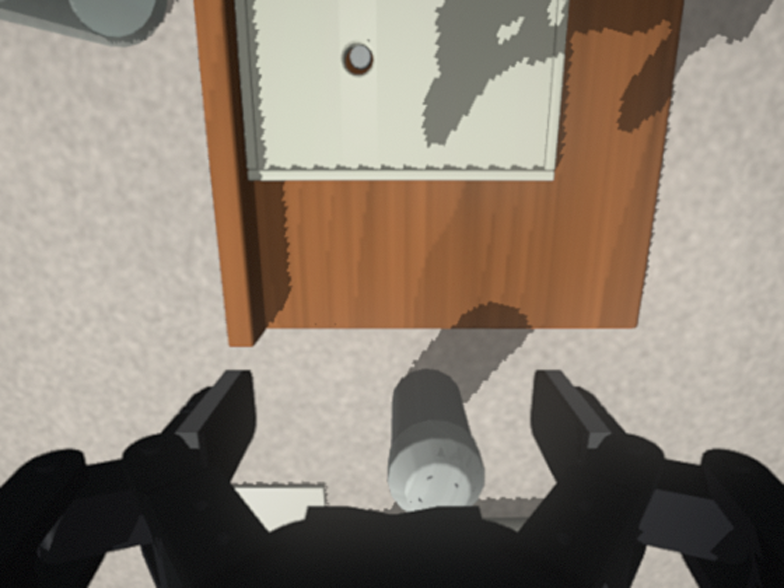

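The plate's left edge is level at row 180 at both ends, parallel to the board edge, and the pin stands inside the hole at (357,58). I'm handing the job in.

```bash
python3 -c "
from station import manip
print(manip.job_done())"
```

```text
the job is handed in; nothing more can be done
None
```

The plate looks seated over both pins, and the job is handed in at about 17.5 s of the 45 s; no verdict is reported. I squared it against the lip with both open fingers on its near edge, at up to about 20 N along the push. I then slid it about 37 mm right along the lip, with both fingers on its left edge at about 10 N, until it dropped. After that I backed off and raised the arm clear.

**Final checks**
- **Pins:** both pins show wholly inside their holes in the top and scene pictures.
- **Position:** triangulated holes are at base (20, 52) and (20, -49) mm, against pins at (20, ±50) mm.
- **Flatness:** the plate's left edge looks level and parallel to the board edge in the wrist view.
- **Contact:** the wrist force was about zero after release.
- **Bystanders:** none moved visibly.

**Disagreements**
- The triangulated drop of the holes was about 5 mm, not 7 mm. I put that down to picture accuracy of about 2 mm.
- Triangulated far corners came out about 4 mm higher than the near ones, with larger errors because the lip hides them.
- The networks' hole marks in the top picture were off by up to 8 mm, while those in the scene picture agreed within about 1 mm.

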